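Collect the sawn block and hold up the long strip for sighting

TASK

Put the sawn block that lies in the catch tray into the tote, flat on its floor beside the block already there, and let go of it. Then draw the longer of the two wooden strips up out of the sloping rack, turn it level and hold it still above the tote, centred over it and lengthwise along it, clear of everything and about 20 cm above the table, so that I can sight along it; finish while still holding it there. Leave the shorter strip in the rack and do not disturb the other things.

Things in the scene. Friction and masses are not known exactly. Their poses are not given: they have to be found in the camera images.
- block: Finished sawn block of striped plywood with a pale top face, 60 x 60 x 40 mm (x, y, z), lying loose in the catch tray; about 0.09 kg. Origin: centre of its underside, z up.
- catch_tray: Shallow steel tray by the saw, fixed, 200 x 110 mm (x, y) outside, walls 14 mm high and 3 mm thick, floor 3 mm thick. It holds the block (towards the robot) and a thin wood offcut 45 x 85 x 18 mm that stays (far half). Origin: centre of its underside, z up.
- tote: Open grey plastic tote, fixed, 240 mm long (its x) and 150 mm wide (its y), walls 45 mm high and 4 mm thick, floor 4 mm thick, with a small rim. It turns with its yaw. Origin: centre of its underside, z up.
- tote_floor (a point): Centre of the tote's inner floor (4 mm above the table); axes as the tote's: x along its length, z up.
- first_block: Another block of the same 60 x 60 x 40 mm shape, already lying in the far half of the tote (its +x half), loose. Origin: centre of its underside.
- strip_rack: Fixed plywood rack, 146 mm wide. Its 170 mm board slopes up at 40 deg along the rack's +x, away from the robot. Two slots (y = +45 and -45 mm), 24 mm wide, hold a strip each, foot against a ledge. A steel bridge over each slot, 54 to 70 mm up the slope, 3 mm over the strip: draw strips out lengthwise, 75 mm or more. Foot of slope: x -85, z 30 mm. Origin: underside, z up.
- long_strip: The longer wooden strip, 20 wide (x), 300 long (y), 12 mm thick (z), 0.045 kg, in either slot. Origin: mid-length on its underside, 150 mm up from its foot. y: along it to the upper end (racked: 40 deg above level, away from the robot); z: out of its upper face (up and towards the robot). Above the board it stands free: grip it there across its width, 60 to 75 mm from the origin along +y.
- short_strip: The shorter wooden strip, same 20 x 12 mm section but 200 mm long, in the other slot; it stays there. Origin: 150 mm from its foot on its underside (50 mm below its upper end); axes as the long strip's.
- tray_offcut: Thin wood offcut, 45 x 85 x 18 mm, in the far half of the catch tray; leave it. Origin: centre of its underside.
- nut_a: Loose hexagon nut, 21 x 24 x 11 mm, behind the rack; leave it. Origin: underside centre.
- nut_b: Loose hexagon nut, 25 x 28 x 11 mm, behind the rack; leave it. Origin: underside centre.
- clamp: Small grey screw clamp lying flat at the back of the table, 92 x 138 x 21 mm; leave it. Origin: underside centre.
Not all that is in view belongs to the job. What is shaped like the block but blue is not meant.

How it is judged:
By the outcome, as a careful person would: the job done as asked, in the order asked, and still so for the second after the job is handed in, while the arm keeps its last pose, push and grip.
It also fails if it takes over 48 s, if anything falls off the work surface, if the arm or the gripper's body presses on something with over 40 N, if the wrist force passes 120 N, or if a joint passes its speed limit or range.

ROBOT

A 6-joint arm with a two-finger parallel gripper is mounted at the origin on the work surface; the furniture and walls round the work are solid. World frame = base frame: x ahead of the robot, y to its left, z up, the work surface at z = 0. Lengths are in mm, angles in rad, forces in N, time in s.
With the tool pointing down it reaches from about 300 to 1000 mm from the base axis. Payload 5.1 kg.
Tool frame: the origin (TCP) lies on the centre line of the jaws, within the pads' length; the fingertips stand 14 mm ahead of it and the grasp point (between the pads) lies 5 mm behind it; z points along the fingers, y is the direction in which the jaws open and shut (so a half turn about z gives the same grasp; the last joint's range is limited). The gripper opens to 95 mm and grips with 3 to 60 N. Pads are 20 mm wide; open, the fingers measure 119 mm over their backs; the gripper's body (75 mm by 180 mm) begins 59 mm behind the grasp point.
Start: joints at [-1.305, 0.124, 1.65, -0, 1.367, -0.083], TCP at [222.118, -610.859, 228.656] pointing down, gripper open.
Joint ranges: [-2.61, 2.61], [-1.02, 2.33], [0.03, 2.71], [-1.35, 4.49], [0.32, 2.68], [-2.91, 2.91]. Speed limits (rad/s): [2.57, 2.57, 3.14, 3.14, 3.14, 3.14].

INTERFACE

Orientations are given as a rotation vector (axis times angle).
In Python, from workcell import sense, camera, get_calibration, close_job gives the robot as it stands.
- The arm moves only by the tool jog_arm, never from a script. Its argument "targets" is a list of rows, each an object with "xyz": the shift along the world's x, y, z in cm, a list of three; "twist": the turn about the world's z in rad; "gripper": the opening, from -1 (shut) to 1 (fully open), so that 0 is half open. In form: [{"xyz": [tx, ty, tz], "twist": twist, "gripper": gripper}, ...]. A call has 1 to 8 rows; each row is the pose to reach, as a shift and turn from the pose commanded when the call began; what a row does not reach only later rows make up. A row lasts 1/12 s, in which the tool goes at most 41.7 mm and 7.16 degrees, less where a joint would pass 70% of its speed; a pose out of reach is approached as far as the arm can. A call with a gripper value outside its range is refused whole. The fingers move at their own pace and stop on an object; "newtons" is the grip in N (left out, the last holds). Time passes only in rows, so rows that repeat a pose let the fingers close. It gives the time, the measured TCP pose, the force and the opening at its end, in the units of the state.
- sense(): the state, without advancing time (a new reading comes with each control period).
- camera(name): name is "scene" or "top"; returns (picture, depth): 420x560x3 uint8, red, green, blue; 420x560 float32, mm along the optical axis (not along the pixel's ray), 0 where there is no reading.
- get_calibration(name): a dict with "mtx" (3x3 intrinsics, pixels), "rvec" (rotation vector, rad) and "tvec" (3), from world to camera coordinates, as OpenCV has them. Camera axes: x right, y down, z forward; pixel columns grow to the right and rows downward; lengths in mm; the calibration is good to about 2 mm. A picture is of the moment at which its call begins. get_calibration takes no time and is no camera call.
- close_job(): hands the job in, once; it reports no verdict.
The state is a dict: "t": time; "joint_pos": joint angles; "joint_velocities": joint speeds; "effort": joint torques, N m; "position": TCP position; "orientation": TCP orientation; "ft_force": force on the tool from outside, world axes, zero at the start; "torque": the same for the moment, N m; "gripper_width": finger opening in mm.
Only numpy, scipy, OpenCV 4.12 (cv2) and the standard library are available. Lean on these libraries where they do the work, as an engineer would, in place of code of your own. Each camera call takes 0.05 s, during which the arm holds its last target. There are 200 camera calls.

## Working session

There is one attempt and no reset: what is moved stays moved. The work goes in short steps, Python scripts to look and compute and a tool call to move; the robot and the scene stay as the last step left them, time stands still between calls to the robot, and variables do not carry over. Pictures are saved under pics/ and viewed, about 8 in all and at most 12, crops included, and the job is handed in when it is done.

Besides the shell and the picture viewer there is one more tool, called after "Emit:" by a JSON object that holds its "method" and its "body", one argument or row to a line. jog_arm: Moves the arm, as the interface text tells. Its arguments: {"type":"object","properties":{"targets":{"type":"array"},"newtons":{"type":"number"}},"required":["targets"]}

```bash
ls; mkdir -p pics; cat > h.py <<'E'
import numpy as np, cv2
from workcell import *
def cal(n):
    c=get_calibration(n); K=np.array(c['mtx'],float); R=cv2.Rodrigues(np.array(c['rvec'],float))[0]; t=np.array(c['tvec'],float).ravel(); return K,R,t
def cloud(n,d):
    K,R,t=cal(n); v,u=np.mgrid[:d.shape[0],:d.shape[1]]
    p=np.stack([(u-K[0,2])/K[0,0]*d,(v-K[1,2])/K[1,1]*d,d],-1)
    w=(p-t)@R; w[d==0]=np.nan; return w
def shot(n):
    im,d=camera(n); np.savez(f'{n}.npz',im=im,d=d); return im,d,cloud(n,d)
def load(n):
    z=np.load(f'{n}.npz'); return z['im'],z['d'],cloud(n,z['d'])
def save(im,name,box=None,s=1):
    if box: im=im[box[1]:box[3],box[0]:box[2]]
    cv2.imwrite(f'pics/{name}.png',cv2.resize(im[...,::-1],None,fx=s,fy=s,interpolation=cv2.INTER_CUBIC))
E
python3 - <<'E'
from h import *
s=sense(); print(s)
for n in('scene','top'):
    im,d,w=shot(n); save(im,n,None,1.4); K,R,t=cal(n); print(n,-R.T@t,R[2],K[0,0])
E
```

```text
pics
{'t': 0.0, 'joint_pos': array([-1.30458351e+00,  1.24521136e-01,  1.65168009e+00, -7.52258940e-06,
        1.36747648e+00, -8.26454779e-02]), 'joint_velocities': array([-0.00173839, -0.00125388,  0.00012091, -0.00037871, -0.00055079,
       -0.00048663]), 'effort': array([-2.36122032e-03, -4.17609322e+01, -3.59927845e+01,  7.74015742e-02,
        4.92833974e-02, -1.48173767e-04]), 'position': array([ 221.96752303, -610.27385748,  227.37303761]), 'orientation': array([-3.09187686e+00, -5.44852909e-01,  3.11503476e-04]), 'ft_force': array([-0.20901387,  0.4123098 ,  0.24168887]), 'torque': array([-0.06096855,  0.0402459 ,  0.04430516]), 'gripper_width': 95.00185122101225}
scene [-105.7467856   484.47160996 1050.58512859] [ 0.5349086  -0.31868484 -0.78250416] 412.5148958155458
top [ 278.06373821  124.13372072 1434.76841336] [ 0.19041795 -0.01895391 -0.98152012] 491.5435675818499
```

View pics/scene.png

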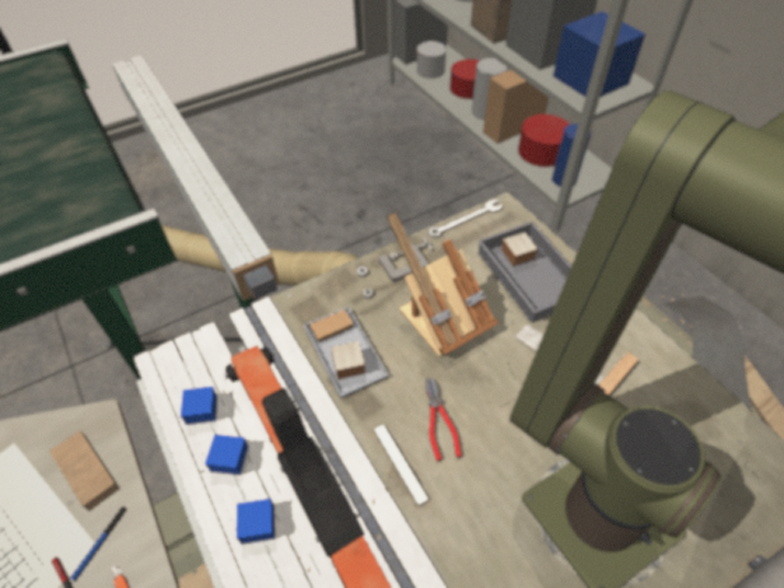

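View pics/top.png

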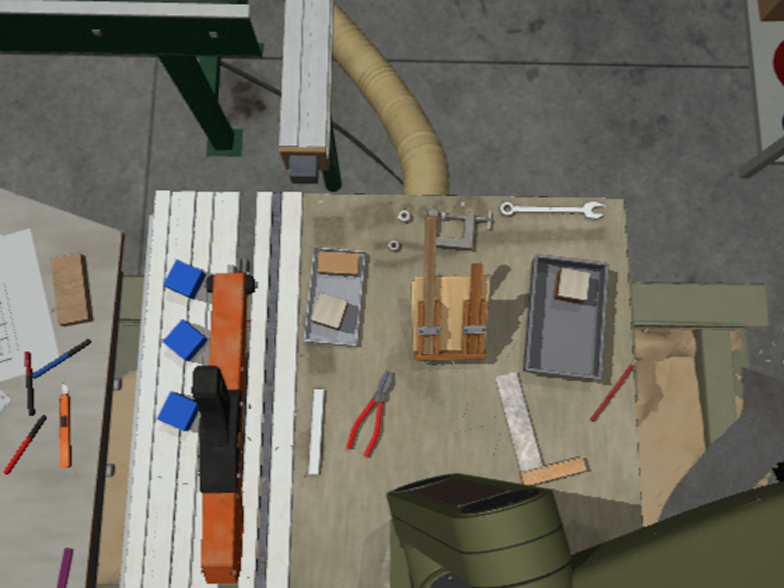

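```bash
python3 - <<'E'
from h import *
im,d,w=load('top')
def P(x,y): return w[int(round(y/1.4)),int(round(x/1.4))].round(0)
for nm,p in dict(block=(330,311),offcut=(338,263),first=(573,285),totefloor=(568,340),table=(390,300),table2=(330,400),trayfl=(335,285),long_up=(431,230),long_mid=(430,300),short_up=(476,270),bridge=(429,330),sawfence=(285,400),square=(520,410),clamp=(455,230),pliers=(378,400)).items(): print(nm,P(*p))
def rect(box,zlo,zhi,nm):
    m=np.zeros(d.shape,bool); a=[int(b/1.4) for b in box]; m[a[1]:a[3],a[0]:a[2]]=1
    m&=(w[...,2]>zlo)&(w[...,2]<zhi); p=w[m]
    r=cv2.minAreaRect(p[:,:2].astype(np.float32)); print(nm,m.sum(),np.round(r[0],1),np.round(r[1],1),round(r[2],1),'zmed',np.median(p[:,2]).round(1),'mean',p.mean(0).round(1))
rect((308,285,365,335),30,60,'block')
rect((310,245,365,280),15,35,'offcut')
rect((552,265,595,305),35,60,'first')
rect((300,240,372,350),8,19,'tray')
rect((515,240,620,390),38,52,'tote')
# strips
for nm,b in (('long',(420,205,440,275)),('short',(465,255,487,280))):
    m=np.zeros(d.shape,bool); a=[int(x/1.4) for x in b]; m[a[1]:a[3],a[0]:a[2]]=1; m&=w[...,2]>90; p=w[m]
    c=p.mean(0); u,s,v=np.linalg.svd(p-c,full_matrices=False); print(nm,len(p),c.round(1),v.round(3).tolist(),p.min(0).round(0),p.max(0).round(0), (s/np.sqrt(len(p))).round(1))
save(im,'crop',(205,140,445,280),3.3)
E
```

```text
block [510. 229.  42.]
offcut [614. 218.  26.]
first [ 570. -272.   44.]
totefloor [ 461. -270.    2.]
table [543. 105.  -2.]
table2 [331. 227.   0.]
trayfl [572. 224.   1.]
long_up [635.  35. 217.]
long_mid [522.  30. 121.]
short_up [574. -55. 156.]
bridge [467.  30.  80.]
sawfence [329. 318.   6.]
square [ 314. -162.    8.]
clamp [698. -32.   6.]
pliers [331. 129.  16.]
block 448 [512.4 233.8] [60.3 60.5] 73.2 zmed 42.8 mean [511.7 233.4  42.8]
offcut 451 [618.4 219.9] [ 70.  109.4] 0.5 zmed 20.9 mean [618.7 220.1  20.9]
first 435 [ 582.2 -276.4] [66.9 80.7] 80.1 zmed 43.7 mean [ 573.6 -271.7   43.5]
tray 468 [549.4 224. ] [215.8 138.5] 5.1 zmed 13.7 mean [559.  222.7  13.6]
tote 1120 [ 508.  -257.6] [158.  247.4] 83.9 zmed 44.0 mean [ 530.9 -262.9   44. ]
long 332 [612.2  37.1 196. ] [[-0.771, -0.043, -0.635], [0.01, -0.998, 0.055], [0.636, -0.036, -0.771]] [565.  25. 154.] [661.  48. 234.] [34.5  5.9  2.6]
short 124 [570.3 -53.8 153.3] [[0.534, 0.03, 0.845], [-0.018, -0.999, 0.047], [-0.845, 0.04, 0.533]] [558. -75. 129.] [587. -36. 171.] [12.1  9.2  5.4]
```

View pics/crop.png

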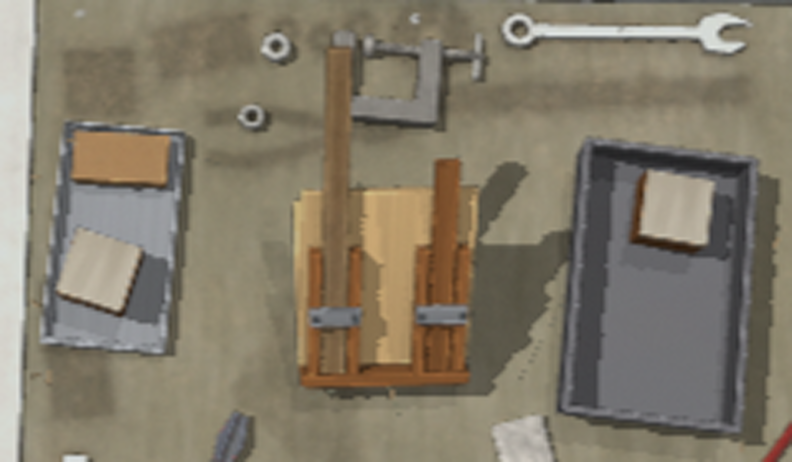

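Candidates (top view, 784 px wide): the pale striped block in the tray at (330,311), the first block in the tote (573,285), the offcut (338,263), and the blue blocks on the saw bench (185,278), (185,340), (178,410). The crop confirms my choice, the pale block in the near half of the tray. The long strip is in the left slot (430,230).

Emit:
{"method": "jog_arm", "body": {
  "targets": [
    {"xyz":[9.8,28.5,0],"twist":0.31,"gripper":1},
    {"xyz":[9.8,28.5,0],"twist":0.31,"gripper":1},
    {"xyz":[9.8,28.5,0],"twist":0.31,"gripper":1},
    {"xyz":[9.8,28.5,0],"twist":0.31,"gripper":1},
    {"xyz":[9.8,28.5,0],"twist":0.31,"gripper":1},
    {"xyz":[9.8,28.5,0],"twist":0.31,"gripper":1},
    {"xyz":[9.8,28.5,0],"twist":0.31,"gripper":1},
    {"xyz":[9.8,28.5,0],"twist":0.31,"gripper":1}
  ],
  "newtons": 25
}}

```text
t: 0.77
position: [320.9, -321.4, 228.0]
orientation: [-2.969, -1.021, -0.002]
ft_force: [0.3, -0.1, -0.0]
gripper_width: 95.1
```

```bash
python3 - <<'E'
from h import *
im,d,w=load('top')
# tote in its frame, first block, rack
c=np.array([508,-257.6]);a=np.radians(-6.1);R=np.array([[np.cos(a),np.sin(a)],[-np.sin(a),np.cos(a)]])
q=(w[...,:2]-c)@R.T; z=w[...,2]
m=(abs(q[...,0])<108)&(abs(q[...,1])<64)&(z>40)&(z<50); p=w[m][:,:2].astype(np.float32)
r=cv2.minAreaRect(p); print('first',r, 'tote frame',(np.array(r[0])-c)@R.T, q[m].min(0),q[m].max(0))
for lo,hi in((-140,-100),(100,140)):
    m=(q[...,0]>lo)&(q[...,0]<hi)&(abs(q[...,1])<50)&(z>41)&(z<50); print('end',q[m].min(0),q[m].max(0),np.median(z[m]))
for lo,hi in((-90,-60),(60,90)):
    m=(q[...,1]>lo)&(q[...,1]<hi)&(abs(q[...,0]+50)<60)&(z>41)&(z<52); print('side',q[m].min(0),q[m].max(0),np.median(z[m]))
# strip axis
m=np.zeros(d.shape,bool); m[147:196,300:315]=1; m&=z>140; p=w[m]; c3=p.mean(0)
dd=np.array([np.cos(np.radians(40)),0,np.sin(np.radians(40))]); nn=np.array([-dd[2],0,dd[0]])
print('long',len(p),c3,'n-off',np.median(p@nn),'along max',np.percentile(p@dd,[1,99,100]))
for x in range(570,670,15):
    s=p[abs(p[:,0]-x)<7]; print(x,len(s),s[:,1].min().round(1),s[:,1].max().round(1),np.median(s[:,2]).round(1))
E
```

```text
first ((574.3771362304688, -272.0302734375), (61.33919906616211, 61.75640869140625), 80.87391662597656) tote frame [67.53472478 -7.29506368] [ 35.32529514 -39.10876248] [98.55293346 24.02079665]
end [-123.64788702  -46.78494103] [-116.8512185    48.71488977] 44.33160692493535
end [114.07170246 -47.93908191] [122.22864723  49.808287  ] 44.297278615608846
side [-109.43804118  -77.6487337 ] [  8.4582775  -68.80460529] 44.59297416165553
side [-107.94543032   71.63743859] [ 8.59596301 79.11103079] 45.11443037957627
long 332 [612.24408544  37.06284257 195.96851663] n-off -243.15067987605596 along max [535.79763444 650.76647672 651.91498389]
570 40 25.0 44.6 162.4
585 48 25.7 45.0 173.6
600 48 26.8 46.1 185.3
615 52 28.0 46.7 198.9
630 51 28.8 47.1 211.1
645 51 29.3 48.1 223.3
660 19 30.5 48.1 227.6
```

Emit:
{"method": "jog_arm", "body": {
  "targets": [
    {"xyz":[9.8,28.5,0],"twist":0.31,"gripper":1},
    {"xyz":[9.8,28.5,0],"twist":0.31,"gripper":1},
    {"xyz":[9.8,28.5,0],"twist":0.31,"gripper":1},
    {"xyz":[9.8,28.5,0],"twist":0.31,"gripper":1},
    {"xyz":[9.8,28.5,0],"twist":0.31,"gripper":1},
    {"xyz":[9.8,28.5,0],"twist":0.31,"gripper":1},
    {"xyz":[9.8,28.5,0],"twist":0.31,"gripper":1},
    {"xyz":[9.8,28.5,0],"twist":0.31,"gripper":1}
  ]
}}

```text
t: 1.43
position: [418.9, -36.6, 228.5]
orientation: [-2.775, -1.47, -0.002]
ft_force: [0.1, 0.3, 0.5]
gripper_width: 95.0
```

Emit:
{"method": "jog_arm", "body": {
  "targets": [
    {"xyz":[9.34,27.44,-8],"twist":0.305,"gripper":1},
    {"xyz":[9.34,27.44,-8],"twist":0.305,"gripper":1},
    {"xyz":[9.34,27.44,-8],"twist":0.305,"gripper":1},
    {"xyz":[9.34,27.44,-8],"twist":0.305,"gripper":1},
    {"xyz":[9.34,27.44,-8],"twist":0.305,"gripper":1},
    {"xyz":[9.34,27.44,-8],"twist":0.305,"gripper":1},
    {"xyz":[9.34,27.44,-8],"twist":0.305,"gripper":1},
    {"xyz":[9.34,27.44,-8],"twist":0.305,"gripper":1}
  ]
}}

```text
t: 2.1
position: [511.7, 236.7, 145.8]
orientation: [-2.521, -1.871, 0.004]
ft_force: [-0.2, -0.6, -0.1]
gripper_width: 95.1
```

Emit:
{"method": "jog_arm", "body": {
  "targets": [
    {"xyz":[0,0,-4],"twist":0,"gripper":1},
    {"xyz":[0,0,-8],"twist":0,"gripper":1},
    {"xyz":[0,0,-10.5],"twist":0,"gripper":1},
    {"xyz":[0,0,-11.6],"twist":0,"gripper":1},
    {"xyz":[0,0,-11.6],"twist":0,"gripper":1}
  ]
}}

```text
t: 2.52
position: [509.2, 231.7, 29.1]
orientation: [-2.525, -1.866, 0.011]
ft_force: [-0.5, -1.6, -0.5]
gripper_width: 95.0
```

Emit:
{"method": "jog_arm", "body": {
  "targets": [
    {"xyz":[0,0,0.1],"twist":0,"gripper":0},
    {"xyz":[0,0,0.1],"twist":0,"gripper":0},
    {"xyz":[0,0,0.1],"twist":0,"gripper":-0.2},
    {"xyz":[0,0,0.1],"twist":0,"gripper":-0.2},
    {"xyz":[0,0,0.1],"twist":0,"gripper":-0.2},
    {"xyz":[0,0,0.1],"twist":0,"gripper":-0.2}
  ],
  "newtons": 25
}}

```text
t: 3.02
position: [512.2, 233.7, 34.7]
orientation: [2.525, 1.868, 0.003]
ft_force: [0.7, 0.2, 0.2]
gripper_width: 60.6
```

Emit:
{"method": "jog_arm", "body": {
  "targets": [
    {"xyz":[0,0,3],"twist":0,"gripper":-0.2},
    {"xyz":[0,0,7],"twist":0,"gripper":-0.2},
    {"xyz":[0,0,11],"twist":0,"gripper":-0.2},
    {"xyz":[0,0,15],"twist":0,"gripper":-0.2},
    {"xyz":[0,0,18.2],"twist":0,"gripper":-0.2},
    {"xyz":[0,0,18.2],"twist":0,"gripper":-0.2}
  ]
}}

```text
t: 3.52
position: [515.4, 235.0, 225.3]
orientation: [2.522, 1.866, 0.023]
ft_force: [1.0, 0.6, 0.2]
gripper_width: 60.0
```

Emit:
{"method": "jog_arm", "body": {
  "targets": [
    {"xyz":[-0.5,-3,0],"twist":-0.1,"gripper":-0.2},
    {"xyz":[-1,-6.5,0],"twist":-0.2,"gripper":-0.2},
    {"xyz":[-1.5,-10,0],"twist":-0.3,"gripper":-0.2},
    {"xyz":[-2,-13.5,0],"twist":-0.4,"gripper":-0.2},
    {"xyz":[-2.5,-17,0],"twist":-0.5,"gripper":-0.2},
    {"xyz":[-3,-20.5,0],"twist":-0.6,"gripper":-0.2},
    {"xyz":[-3.5,-24.2,0],"twist":-0.69,"gripper":-0.2},
    {"xyz":[-3.5,-24.2,0],"twist":-0.69,"gripper":-0.2}
  ]
}}

```text
t: 4.18
position: [475.4, -13.2, 215.1]
orientation: [3.01, 0.89, -0.002]
ft_force: [0.5, 0.0, -1.6]
gripper_width: 59.9
```

Emit:
{"method": "jog_arm", "body": {
  "targets": [
    {"xyz":[-0.5,-3,0],"twist":-0.1,"gripper":-0.2},
    {"xyz":[-1,-6.5,0],"twist":-0.2,"gripper":-0.2},
    {"xyz":[-1.5,-10,0],"twist":-0.3,"gripper":-0.2},
    {"xyz":[-2,-13.5,0],"twist":-0.4,"gripper":-0.2},
    {"xyz":[-2.5,-17,0],"twist":-0.5,"gripper":-0.2},
    {"xyz":[-3,-20.5,0],"twist":-0.6,"gripper":-0.2},
    {"xyz":[-3.5,-24.2,0],"twist":-0.694,"gripper":-0.2},
    {"xyz":[-3.5,-24.2,0],"twist":-0.694,"gripper":-0.2}
  ]
}}

```text
t: 4.85
position: [440.6, -254.9, 215.3]
orientation: [3.134, -0.184, -0.001]
ft_force: [-0.9, 0.6, -1.0]
gripper_width: 59.5
```

Emit:
{"method": "jog_arm", "body": {
  "targets": [
    {"xyz":[0.1,0,-4],"twist":0,"gripper":-0.2},
    {"xyz":[0.1,0,-8],"twist":0,"gripper":-0.2},
    {"xyz":[0.1,0,-11],"twist":0,"gripper":-0.2},
    {"xyz":[0.1,0,-13],"twist":0,"gripper":-0.2},
    {"xyz":[0.1,0,-13],"twist":0,"gripper":-0.2}
  ]
}}

```text
t: 5.27
position: [439.1, -246.9, 79.5]
orientation: [-3.13, 0.17, 0.015]
ft_force: [-0.7, 0.1, -1.6]
gripper_width: 59.6
```

Emit:
{"method": "jog_arm", "body": {
  "targets": [
    {"xyz":[0,0,0],"twist":0,"gripper":-0.2},
    {"xyz":[0,0,-1.5],"twist":0,"gripper":-0.2},
    {"xyz":[0,0,-3],"twist":0,"gripper":-0.2},
    {"xyz":[0,0,-4],"twist":0,"gripper":-0.2},
    {"xyz":[0,0,-4.6],"twist":0,"gripper":-0.2},
    {"xyz":[0,0,-4.9],"twist":0,"gripper":-0.2},
    {"xyz":[0,0,-5],"twist":0,"gripper":-0.2},
    {"xyz":[0,0,-5],"twist":0,"gripper":-0.2}
  ]
}}

```text
t: 5.93
position: [443.0, -250.7, 36.3]
orientation: [3.136, -0.173, 0.001]
ft_force: [-0.4, -0.6, -1.4]
gripper_width: 59.7
```

```bash
python3 - <<'E'
from h import *
for i in range(3):
    im,d=camera('scene'); s=sense(); print(s['position'],s['ft_force'],s['gripper_width'])
im,d,w=shot('scene'); save(im,'place',(330,130,440,250),5)
E
```

```text
[ 443.06986689 -250.7928101    36.46641829] [-0.12619229  0.03414349 -0.78590848] 59.912713474454264
[ 443.06314065 -250.83949384   36.50568544] [-0.47355092  0.07291585 -0.94942862] 59.93952826759855
[ 443.04714625 -250.80964891   36.47540018] [-0.05982703 -0.25932102 -1.10239481] 60.03222167119618
```

View pics/place.png

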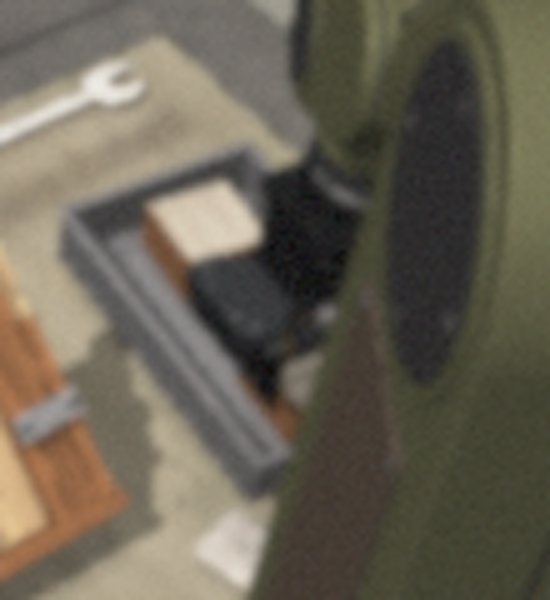

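Emit:
{"method": "jog_arm", "body": {
  "targets": [
    {"xyz":[0,0,-0.1],"twist":0,"gripper":-0.2},
    {"xyz":[0,0,-0.2],"twist":0,"gripper":-0.2},
    {"xyz":[0,0,-0.2],"twist":0,"gripper":0.6},
    {"xyz":[0,0,-0.2],"twist":0,"gripper":0.6},
    {"xyz":[0,0,-0.2],"twist":0,"gripper":0.8},
    {"xyz":[0,0,-0.2],"twist":0,"gripper":0.8}
  ]
}}

```text
t: 6.63
position: [442.4, -250.4, 33.5]
orientation: [-3.137, 0.173, 0.0]
ft_force: [0.5, -0.3, -0.0]
gripper_width: 81.1
```

Emit:
{"method": "jog_arm", "body": {
  "targets": [
    {"xyz":[0,0,2],"twist":0,"gripper":0.8},
    {"xyz":[0,0,6],"twist":0,"gripper":0.8},
    {"xyz":[0,0,10],"twist":0,"gripper":0.8},
    {"xyz":[0,0,14],"twist":0,"gripper":0.8},
    {"xyz":[0,0,18],"twist":0,"gripper":0.8},
    {"xyz":[0,0,22],"twist":0,"gripper":0.8},
    {"xyz":[0,0,25.7],"twist":0,"gripper":0.8},
    {"xyz":[0,0,25.7],"twist":0,"gripper":0.8}
  ]
}}

```text
t: 7.3
position: [445.4, -252.5, 300.6]
orientation: [3.129, -0.173, 0.021]
ft_force: [0.5, -0.2, 1.1]
gripper_width: 85.1
```

Emit:
{"method": "jog_arm", "body": {
  "targets": [
    {"xyz":[1.5,3,0],"twist":0.02,"gripper":0.2},
    {"xyz":[3.5,6.5,0],"twist":0.04,"gripper":0.2},
    {"xyz":[5.4,10,0],"twist":0.06,"gripper":0},
    {"xyz":[7.3,13.5,0],"twist":0.08,"gripper":0},
    {"xyz":[9.2,17.1,0],"twist":0.1,"gripper":0},
    {"xyz":[11.1,20.7,0],"twist":0.12,"gripper":0},
    {"xyz":[13,24.3,0],"twist":0.14,"gripper":0},
    {"xyz":[14.6,27.2,0],"twist":0.157,"gripper":0}
  ]
}}

```text
t: 7.97
position: [589.2, 24.2, 290.0]
orientation: [-3.14, -0.077, 0.0]
ft_force: [0.6, -0.5, 0.4]
gripper_width: 48.0
```

Emit:
{"method": "jog_arm", "body": {
  "targets": [
    {"xyz":[0.78,1.47,0],"twist":0,"gripper":0},
    {"xyz":[0.78,1.47,0],"twist":0,"gripper":0},
    {"xyz":[0.78,1.47,0],"twist":0,"gripper":0}
  ]
}}

```text
t: 8.22
position: [596.2, 36.8, 289.7]
orientation: [3.14, 0.076, -0.002]
ft_force: [-0.4, -0.2, 0.3]
gripper_width: 47.8
```

```bash
python3 - <<'E'
from h import *
im,d,w=shot('top'); s=sense(); print(s['position'],s['orientation'],s['gripper_width'])
c=np.array([508,-257.6]);a=np.radians(-6.1);R=np.array([[np.cos(a),np.sin(a)],[-np.sin(a),np.cos(a)]])
q=(w[...,:2]-c)@R.T; z=w[...,2]
for n,lo,hi in(('placed',-108,0),('first',0,108)):
    m=(q[...,0]>lo)&(q[...,0]<hi)&(abs(q[...,1])<64)&(z>38)&(z<52); p=w[m]
    r=cv2.minAreaRect(p[:,:2].astype(np.float32)); print(n,m.sum(),r,np.median(p[:,2]),q[m].min(0),q[m].max(0))
save(im,'top2',None,1.4)
E
```

```text
[596.00736081  35.95276082 289.97471197] [ 3.14024552e+00  7.39046198e-02 -1.86242426e-03] 47.62052263255702
placed 436 ((443.095703125, -250.20816040039062), (61.59807205200195, 60.220542907714844), 83.02901458740234) 44.00114940603554 [-95.53312283 -30.2450445 ] [-35.21515461  31.56260262]
first 416 ((574.00146484375, -272.6877136230469), (61.6580810546875, 62.14272689819336), 80.73661804199219) 43.87259752605706 [ 36.66814714 -38.93489289] [99.75339126 23.49835159]
```

View pics/top2.png

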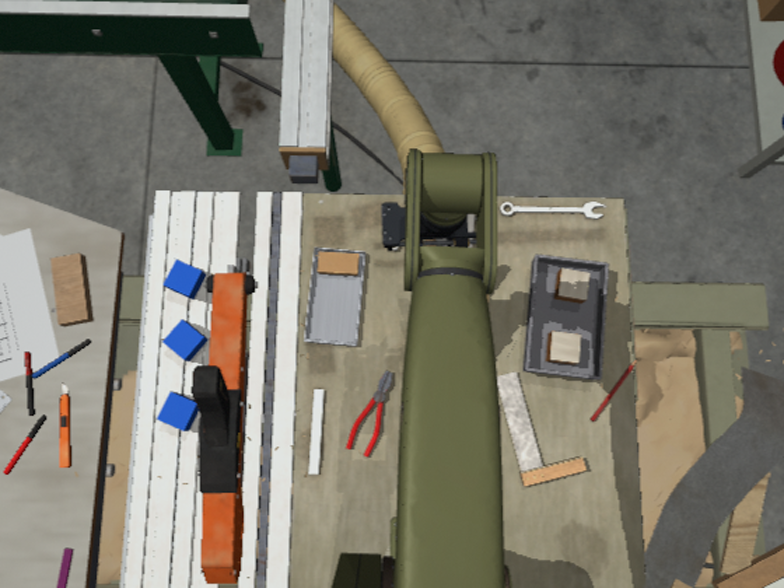

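Emit:
{"method": "jog_arm", "body": {
  "targets": [
    {"xyz":[0,0,-3.5],"twist":0,"gripper":0},
    {"xyz":[0,0,-7],"twist":0,"gripper":0},
    {"xyz":[0,0,-9.5],"twist":0,"gripper":0},
    {"xyz":[0,0,-11],"twist":0,"gripper":0},
    {"xyz":[0,0,-11.5],"twist":0,"gripper":0},
    {"xyz":[0,0,-11.5],"twist":0,"gripper":0},
    {"xyz":[0,0,-11.5],"twist":0,"gripper":0}
  ]
}}

```text
t: 8.85
position: [596.7, 35.3, 176.8]
orientation: [3.141, 0.071, 0.002]
ft_force: [-0.1, -0.3, -0.0]
gripper_width: 47.7
```

Emit:
{"method": "jog_arm", "body": {
  "targets": [
    {"xyz":[0,0,0],"twist":0,"gripper":-0.6},
    {"xyz":[0,0,0],"twist":0,"gripper":-0.8},
    {"xyz":[0,0,0],"twist":0,"gripper":-0.8},
    {"xyz":[0,0,0],"twist":0,"gripper":-0.8},
    {"xyz":[0,0,0],"twist":0,"gripper":-0.8},
    {"xyz":[0,0,0],"twist":0,"gripper":-0.8}
  ],
  "newtons": 25
}}

```text
t: 9.35
position: [596.6, 36.3, 176.3]
orientation: [-3.141, -0.073, -0.001]
ft_force: [0.7, -0.3, 2.0]
gripper_width: 20.2
```

Emit:
{"method": "jog_arm", "body": {
  "targets": [
    {"xyz":[0.77,0.04,0.64],"twist":0,"gripper":-0.8},
    {"xyz":[1.92,0.1,1.61],"twist":0,"gripper":-0.8},
    {"xyz":[3.06,0.16,2.57],"twist":0,"gripper":-0.8},
    {"xyz":[4.21,0.21,3.54],"twist":0,"gripper":-0.8},
    {"xyz":[5.36,0.27,4.5],"twist":0,"gripper":-0.8},
    {"xyz":[6.5,0.33,5.46],"twist":0,"gripper":-0.8},
    {"xyz":[7.65,0.39,6.43],"twist":0,"gripper":-0.8},
    {"xyz":[8.8,0.45,7.39],"twist":0,"gripper":-0.8}
  ]
}}

```text
t: 10.02
position: [685.1, 40.9, 250.0]
orientation: [3.141, 0.074, -0.001]
ft_force: [-1.3, 0.3, -0.9]
gripper_width: 19.7
```

```bash
python3 - <<'E'
from h import *
im,d,w=shot('scene'); s=sense(); print(s['position'],s['ft_force'],s['torque'],s['gripper_width'])
save(im,'drawn',(220,100,400,260),4)
E
```

```text
[687.35829694  40.80212252 252.49690189] [-1.02925418 -0.07668529  1.48998828] [0.05096827 0.2735794  0.00507978] 19.602179064094695
```

View pics/drawn.png

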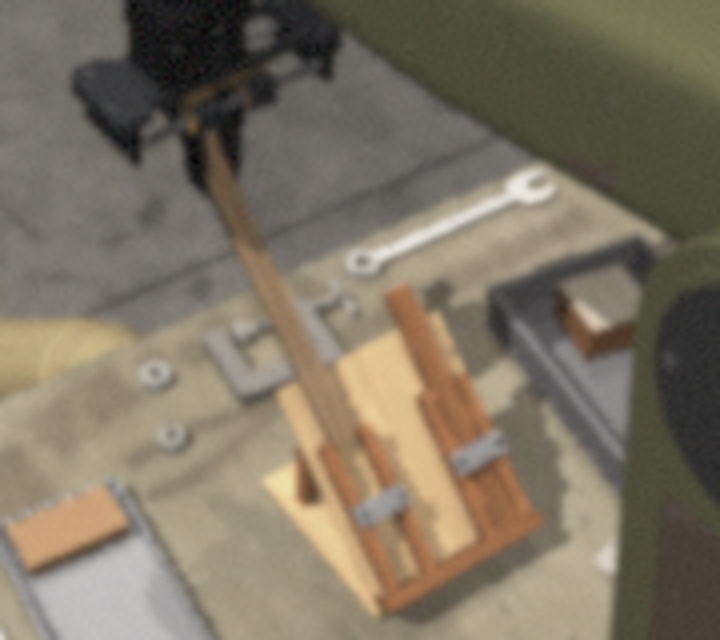

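Emit:
{"method": "jog_arm", "body": {
  "targets": [
    {"xyz":[0,0,1.5],"twist":0,"gripper":-0.8},
    {"xyz":[0,0,4],"twist":0,"gripper":-0.8},
    {"xyz":[0,0,7],"twist":0,"gripper":-0.8},
    {"xyz":[0,0,10.1],"twist":0,"gripper":-0.8},
    {"xyz":[0,0,10.1],"twist":0,"gripper":-0.8}
  ],
  "newtons": 30
}}

```text
t: 10.48
position: [686.1, 40.8, 360.0]
orientation: [3.14, 0.074, 0.02]
ft_force: [-0.5, 0.1, 0.7]
gripper_width: 19.9
```

Emit:
{"method": "jog_arm", "body": {
  "targets": [
    {"xyz":[-0.8,-1.2,0],"twist":0.07,"gripper":-0.8},
    {"xyz":[-2.1,-3.1,0],"twist":0.17,"gripper":-0.8},
    {"xyz":[-3.3,-4.8,0],"twist":0.27,"gripper":-0.8},
    {"xyz":[-4.5,-6.5,0],"twist":0.37,"gripper":-0.8},
    {"xyz":[-5.7,-8.2,0],"twist":0.47,"gripper":-0.8},
    {"xyz":[-6.8,-9.9,0],"twist":0.57,"gripper":-0.8},
    {"xyz":[-7.8,-11.3,0],"twist":0.64,"gripper":-0.8},
    {"xyz":[-8.6,-12.5,0],"twist":0.71,"gripper":-0.8}
  ]
}}

```text
t: 11.15
position: [597.0, -85.1, 350.5]
orientation: [-2.918, -1.165, 0.001]
ft_force: [-0.1, 0.0, 0.3]
gripper_width: 19.6
```

Emit:
{"method": "jog_arm", "body": {
  "targets": [
    {"xyz":[-0.8,-1.2,0],"twist":0.07,"gripper":-0.8},
    {"xyz":[-2.1,-3.1,0],"twist":0.17,"gripper":-0.8},
    {"xyz":[-3.3,-4.8,0],"twist":0.27,"gripper":-0.8},
    {"xyz":[-4.5,-6.5,0],"twist":0.37,"gripper":-0.8},
    {"xyz":[-5.7,-8.2,0],"twist":0.47,"gripper":-0.8},
    {"xyz":[-6.8,-9.9,0],"twist":0.57,"gripper":-0.8},
    {"xyz":[-7.8,-11.3,0],"twist":0.64,"gripper":-0.8},
    {"xyz":[-8.5,-12.36,0],"twist":0.704,"gripper":-0.8}
  ]
}}

```text
t: 11.82
position: [512.0, -208.7, 350.4]
orientation: [-2.337, -2.099, 0.001]
ft_force: [0.7, -0.3, 0.9]
gripper_width: 19.9
```

```bash
python3 - <<'E'
from h import *
for i in range(4): im,d,w=shot('top')
s=sense(); print(s['t'],s['position'],s['orientation'],s['ft_force'],s['torque'],s['gripper_width'])
save(im,'over',(330,90,520,290),3)
E
```

```text
12.0167 [ 513.14596358 -207.57188149  350.47256564] [-2.34219541e+00 -2.09333080e+00 -7.08340754e-04] [ 0.1739541  -0.28882787 -0.62849976] [-0.0051521  -0.10595657 -0.03030816] 19.505708948018736
```

View pics/over.png

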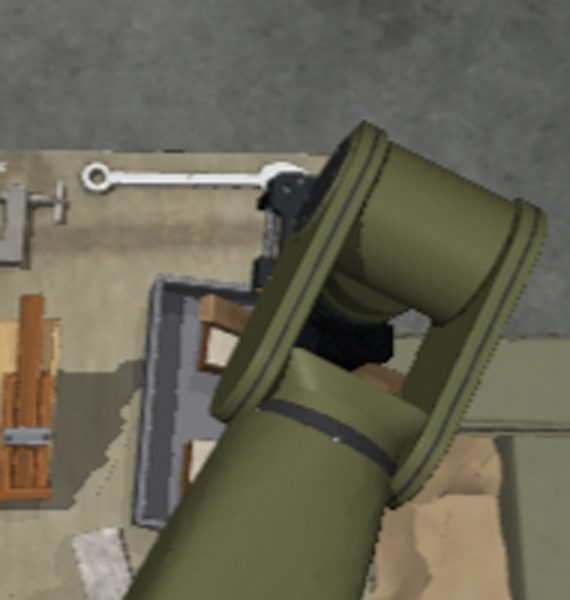

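```bash
python3 - <<'E'
from h import *
im,d,w=load('top')
for u,v in((400,191),(403,192),(408,195),(412,196)): print(u,v,w[v,u].round(0),im[v,u])
im,d,w=shot('scene')
q=w-np.array([513.3,-207.7,350])
print(cal('scene')[0])
a=np.radians(83.9); al=q[...,0]*np.cos(a)+q[...,1]*np.sin(a); la=-q[...,0]*np.sin(a)+q[...,1]*np.cos(a)
m=(abs(la)<16)&(abs(al)<220)&(w[...,2]>120)
print(m.sum())
for s in range(-180,120,15):
    k=m&(abs(al-s)<8)
    if k.sum(): print(s,k.sum(),np.percentile(q[k][:,2],[5,50,95]).round(0))
E
```

```text
400 191 [ 523. -151.  404.] [151 122  87]
403 192 [ 522. -159.  400.] [104  83  58]
408 195 [ 517. -172.  390.] [87 68 45]
412 196 [ 470. -122.  590.] [76 64 43]
[[412.51489582   0.         282.16479772]
 [  0.         412.51489582 214.1767693 ]
 [  0.           0.           1.        ]]
1245
-165 15 [-144. -138. -131.]
-150 21 [-138. -126. -115.]
-135 19 [-125. -114. -104.]
-120 21 [-110. -100.  -92.]
-105 19 [-98. -87. -79.]
-90 25 [-85. -76. -65.]
-75 23 [-73. -64. -55.]
-60 25 [-63. -50. -40.]
-45 28 [-47. -38. -30.]
-30 25 [-34. -27. -16.]
-15 15 [-24. -18.  51.]
0 53 [-15.  14.  67.]
15 143 [-10.  34. 138.]
30 426 [ 28. 129. 308.]
45 57 [ 30.  49. 309.]
60 267 [ 46. 273. 311.]
75 2 [276. 276. 277.]
```

Emit:
{"method": "jog_arm", "body": {
  "targets": [
    {"xyz":[0,0,-3],"twist":0,"gripper":-0.8},
    {"xyz":[0,0,-7],"twist":0,"gripper":-0.8},
    {"xyz":[0,0,-11],"twist":0,"gripper":-0.8},
    {"xyz":[0,0,-14.5],"twist":0,"gripper":-0.8},
    {"xyz":[0,0,-17],"twist":0,"gripper":-0.8},
    {"xyz":[0,0,-18],"twist":0,"gripper":-0.8},
    {"xyz":[0,0,-18],"twist":0,"gripper":-0.8}
  ],
  "newtons": 12
}}

```text
t: 12.65
position: [511.9, -206.2, 167.2]
orientation: [-2.335, -2.093, 0.003]
ft_force: [-0.3, 0.3, -0.3]
gripper_width: 20.1
```

Emit:
{"method": "jog_arm", "body": {
  "targets": [
    {"xyz":[0,0,-0.8],"twist":0,"gripper":-0.8},
    {"xyz":[0,0,-1.6],"twist":0,"gripper":-0.8},
    {"xyz":[0,0,-2.4],"twist":0,"gripper":-0.8},
    {"xyz":[0,0,-3.2],"twist":0,"gripper":-0.8}
  ]
}}

```text
t: 12.98
position: [514.4, -208.5, 139.8]
orientation: [2.338, 2.094, 0.002]
ft_force: [-0.1, -0.0, 1.0]
gripper_width: 20.1
```

Emit:
{"method": "jog_arm", "body": {
  "targets": [
    {"xyz":[0,0,-1],"twist":0,"gripper":-0.8},
    {"xyz":[0,0,-2],"twist":0,"gripper":-0.8},
    {"xyz":[0,0,-3],"twist":0,"gripper":-0.8},
    {"xyz":[0,0,-4],"twist":0,"gripper":-0.8},
    {"xyz":[0,0,-5],"twist":0,"gripper":-0.8},
    {"xyz":[0,0,-5],"twist":0,"gripper":-0.8}
  ]
}}

```text
t: 13.48
position: [511.7, -207.1, 85.5]
orientation: [-2.337, -2.093, 0.003]
ft_force: [-0.4, -0.2, 0.1]
gripper_width: 19.9
```

```bash
cat > m.py <<'E'
from h import *
im,d,w=shot('scene'); s=sense(); o=s['position']; print(s['t'],o.round(1),s['ft_force'].round(1),s['torque'].round(2),s['gripper_width'].round(1))
q=w-o; a=np.radians(83.9); al=q[...,0]*np.cos(a)+q[...,1]*np.sin(a); la=-q[...,0]*np.sin(a)+q[...,1]*np.cos(a)
for t in range(-225,120,20):
    k=(abs(la)<9)&(abs(al-t)<8)&(w[...,2]>30)
    if k.sum()>3: print(t,k.sum(),'z',np.percentile(w[k][:,2],[10,50,90]).round(0),'lat',np.median(la[k]).round(0))
E
python3 m.py
```

```text
Traceback (most recent call last):
  File "m.py", line 2, in <module>
    im,d,w=shot('scene'); s=sense(); o=s['position']; print(s['t'],o.round(1),s['ft_force'].round(1),s['torque'].round(2),s['gripper_width'].round(1))
                                                                                                                          ^^^^^^^^^^^^^^^^^^^^^^^^
AttributeError: 'float' object has no attribute 'round'
```

```bash
sed -i "s/s\['gripper_width'\].round(1)/s['gripper_width']/" m.py; python3 m.py
```

```text
13.5833 [ 512.7 -207.5   87.6] [-0.9  0.8 -0.9] [ 0.02 -0.07  0.01] 19.799961041927844
-45 10 z [395. 400. 403.] lat 1.0
-25 16 z [398. 401. 402.] lat 2.0
-5 29 z [ 96. 401. 403.] lat 0.0
15 66 z [ 94. 217. 402.] lat -1.0
35 104 z [101. 255. 293.] lat 0.0
55 77 z [107. 380. 417.] lat -1.0
75 19 z [101. 109. 113.] lat 1.0
```

Emit:
{"method": "jog_arm", "body": {
  "targets": [
    {"xyz":[0,0,-0.8],"twist":0,"gripper":-0.8},
    {"xyz":[0,0,-1.6],"twist":0,"gripper":-0.8},
    {"xyz":[0,0,-2.4],"twist":0,"gripper":-0.8},
    {"xyz":[0,0,-3],"twist":0,"gripper":-0.8},
    {"xyz":[0,0,-3.4],"twist":0,"gripper":-0.8},
    {"xyz":[0,0,-3.5],"twist":0,"gripper":-0.8},
    {"xyz":[0,0,-3.5],"twist":0,"gripper":-0.8},
    {"xyz":[0,0,-3.5],"twist":0,"gripper":-0.8}
  ]
}}

```text
t: 14.25
position: [513.2, -207.8, 53.5]
orientation: [-2.34, -2.096, 0.0]
ft_force: [1.2, 0.3, -1.0]
gripper_width: 19.9
```

```bash
python3 m.py
```

```text
14.3 [ 513.3 -207.9   53.6] [0.5 0.3 0.4] [-0.02 -0.09  0.01] 19.997801447957432
-45 13 z [363. 367. 370.] lat 2.0
-25 16 z [366. 367. 370.] lat 2.0
-5 29 z [ 61. 368. 369.] lat -1.0
15 62 z [ 58. 136. 369.] lat -2.0
35 109 z [ 60. 221. 259.] lat 1.0
55 71 z [ 59. 343. 387.] lat -1.0
75 22 z [54. 59. 64.] lat 0.0
```

Emit:
{"method": "jog_arm", "body": {
  "targets": [
    {"xyz":[0,0,-0.1],"twist":0,"gripper":-0.8},
    {"xyz":[0,0,-0.1],"twist":0,"gripper":-0.5},
    {"xyz":[0,0,-0.1],"twist":0,"gripper":-0.35},
    {"xyz":[0,0,-0.1],"twist":0,"gripper":-0.35},
    {"xyz":[0,0,0.1],"twist":0,"gripper":-0.35},
    {"xyz":[0,0,0.2],"twist":0,"gripper":-0.35}
  ]
}}

```text
t: 14.8
position: [513.4, -207.9, 55.9]
orientation: [2.34, 2.096, 0.0]
ft_force: [0.3, 0.1, 1.2]
gripper_width: 30.5
```

```bash
python3 m.py|head -1; python3 - <<'E'
from h import *
im,d,w=load('scene'); save(im,'laid',(330,90,480,260),4)
E
```

```text
14.85 [ 513.6 -208.    56.1] [-0.1  0.4  0.3] [-0.03 -0.06  0.04] 30.65812191430534
```

View pics/laid.png

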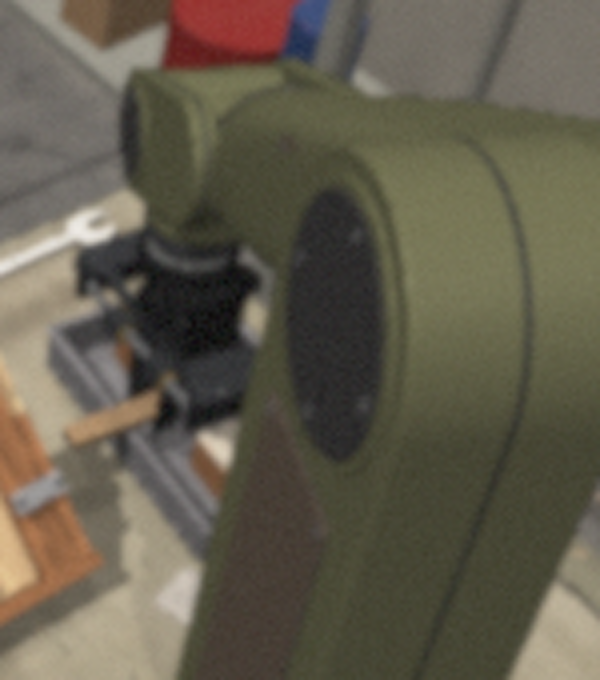

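Emit:
{"method": "jog_arm", "body": {
  "targets": [
    {"xyz":[-0.15,-1.4,0],"twist":0,"gripper":-0.35},
    {"xyz":[-0.36,-3.4,0],"twist":0,"gripper":-0.35},
    {"xyz":[-0.57,-5.4,0],"twist":0,"gripper":-0.35},
    {"xyz":[-0.72,-6.76,0],"twist":0,"gripper":-0.35},
    {"xyz":[-0.72,-6.76,0],"twist":0,"gripper":-0.35},
    {"xyz":[-0.72,-6.76,0],"twist":0,"gripper":-0.35}
  ]
}}

```text
t: 15.35
position: [505.9, -276.2, 55.5]
orientation: [-2.342, -2.094, -0.0]
ft_force: [0.9, 0.1, -0.3]
gripper_width: 30.6
```

```bash
python3 m.py; python3 - <<'E'
from h import *
im,d,w=load('scene'); s=sense(); o=s['position']
q=w-o; a=np.radians(83.9); al=q[...,0]*np.cos(a)+q[...,1]*np.sin(a); la=-q[...,0]*np.sin(a)+q[...,1]*np.cos(a)
k=(abs(la)<16)&(al>80)&(al<190)&(abs(w[...,2]-57)<6); print(k.sum(),np.sort(al[k])[-6:].round(0), np.percentile(la[k],[2,50,98]),np.median(w[k][:,2]), np.polyfit(al[k],la[k],1),np.polyfit(al[k],w[k][:,2],1))
E
```

```text
15.4 [ 505.9 -275.5   55.4] [-0.1  0.8  0.1] [-0.05 -0.07  0.01] 30.858287661427877
-45 5 z [362. 365. 367.] lat 4.0
-25 12 z [367. 369. 371.] lat 3.0
-5 34 z [ 54. 370. 371.] lat 1.0
15 51 z [ 54. 184. 372.] lat -1.0
35 107 z [ 55. 225. 265.] lat 1.0
55 58 z [ 54. 338. 390.] lat -3.0
75 20 z [53. 55. 88.] lat 2.0
95 19 z [52. 54. 57.] lat -0.0
115 18 z [52. 55. 57.] lat -0.0
104 [144. 145. 146. 146. 147. 148.] [-7.49670672  2.46790101 12.48754043] 54.6605384484408 [-0.00849045  3.82225838] [1.41171753e-02 5.32002057e+01]
```

Emit:
{"method": "jog_arm", "body": {
  "targets": [
    {"xyz":[0,0,-0.3],"twist":0,"gripper":-0.35},
    {"xyz":[0,0,-0.3],"twist":0,"gripper":-0.8},
    {"xyz":[0,0,-0.3],"twist":0,"gripper":-0.8},
    {"xyz":[0,0,-0.3],"twist":0,"gripper":-0.8},
    {"xyz":[0,0,-0.3],"twist":0,"gripper":-0.8},
    {"xyz":[0,0,-0.3],"twist":0,"gripper":-0.8}
  ],
  "newtons": 30
}}

```text
t: 15.9
position: [506.1, -275.2, 52.5]
orientation: [-2.34, -2.096, -0.0]
ft_force: [-0.1, -0.6, -0.9]
gripper_width: 19.7
```

Emit:
{"method": "jog_arm", "body": {
  "targets": [
    {"xyz":[0,0,1],"twist":0,"gripper":-0.8},
    {"xyz":[0,0,3],"twist":0,"gripper":-0.8},
    {"xyz":[0,0,5.5],"twist":0,"gripper":-0.8},
    {"xyz":[0,0,8.5],"twist":0,"gripper":-0.8},
    {"xyz":[0,0,11.5],"twist":0,"gripper":-0.8},
    {"xyz":[0.1,1,14],"twist":0,"gripper":-0.8},
    {"xyz":[0.2,1.8,15],"twist":0,"gripper":-0.8},
    {"xyz":[0.2,1.8,15],"twist":0,"gripper":-0.8}
  ]
}}

```text
t: 16.57
position: [509.9, -257.3, 206.8]
orientation: [2.334, 2.093, 0.004]
ft_force: [0.0, 0.2, -0.3]
gripper_width: 19.7
```

Emit:
{"method": "jog_arm", "body": {
  "targets": [
    {"xyz":[0,0,0],"twist":-0.05,"gripper":-0.8},
    {"xyz":[0,0,0],"twist":-0.15,"gripper":-0.8},
    {"xyz":[0,0,0],"twist":-0.25,"gripper":-0.8},
    {"xyz":[0,0,0],"twist":-0.36,"gripper":-0.8},
    {"xyz":[0,0,0],"twist":-0.47,"gripper":-0.8},
    {"xyz":[0,0,0],"twist":-0.58,"gripper":-0.8},
    {"xyz":[0,0,0],"twist":-0.69,"gripper":-0.8},
    {"xyz":[0,0,0],"twist":-0.8,"gripper":-0.8}
  ]
}}

```text
t: 17.23
position: [507.0, -256.9, 199.8]
orientation: [-2.971, -1.011, 0.004]
ft_force: [-0.5, -0.1, -0.0]
gripper_width: 20.0
```

Emit:
{"method": "jog_arm", "body": {
  "targets": [
    {"xyz":[0,0,0],"twist":-0.11,"gripper":-0.8},
    {"xyz":[0,0,0],"twist":-0.22,"gripper":-0.8},
    {"xyz":[0,0,0],"twist":-0.33,"gripper":-0.8},
    {"xyz":[0,0,0],"twist":-0.44,"gripper":-0.8},
    {"xyz":[0,0,0],"twist":-0.54,"gripper":-0.8},
    {"xyz":[0,0,0],"twist":-0.64,"gripper":-0.8},
    {"xyz":[0,0,0],"twist":-0.72,"gripper":-0.8},
    {"xyz":[0,0,0],"twist":-0.771,"gripper":-0.8}
  ]
}}

```text
t: 17.9
position: [507.0, -256.9, 199.8]
orientation: [-3.135, 0.178, 0.006]
ft_force: [0.7, 0.0, -1.0]
gripper_width: 19.9
```

Emit:
{"method": "jog_arm", "body": {
  "targets": [
    {"xyz":[0,0,0],"twist":0,"gripper":-0.8},
    {"xyz":[0,0,0],"twist":0,"gripper":-0.8},
    {"xyz":[0,0,0],"twist":0,"gripper":-0.8},
    {"xyz":[0,0,0],"twist":0,"gripper":-0.8}
  ]
}}

```text
t: 18.23
position: [507.8, -257.3, 201.8]
orientation: [-3.136, 0.172, 0.002]
ft_force: [-0.5, -0.2, -0.6]
gripper_width: 19.6
```

```bash
python3 - <<'E'
from h import *
s=sense(); o=s['position']; print(s['t'],o,s['orientation'],s['ft_force'],s['torque'],s['gripper_width'])
it,dt,wt=shot('top'); i2,d2,w2=shot('scene')
c=np.array([508,-257.6,0]); a=np.radians(-6.1)
for n,w in(('top',wt),('scene',w2)):
    q=w-c; al=q[...,0]*np.cos(a)+q[...,1]*np.sin(a); la=-q[...,0]*np.sin(a)+q[...,1]*np.cos(a); z=w[...,2]
    k=(abs(la)<20)&(abs(al)<170)&(abs(z-203)<14)&(abs(al)>45)
    print(n,k.sum(),'ends',np.percentile(al[k],[0.5,99.5]),'lat',np.polyfit(al[k],la[k],1),'z',np.polyfit(al[k],z[k],1))
save(np.hstack([it[90:290,330:520],i2[70:270,310:500]]),'final',None,2)
E
```

```text
18.2333 [ 507.81987632 -257.3239047   201.790459  ] [-3.13636472e+00  1.71748774e-01  1.63773480e-03] [-0.49971825 -0.17576935 -0.62755518] [0.03523477 0.00653333 0.00302422] 19.57169641214869
top 228 ends [ 61.95614914 144.08897385] lat [-0.0563876   8.96965824] z [1.52659239e-02 2.03423862e+02]
scene 160 ends [-105.66298653  143.6646407 ] lat [-0.00967577  4.2754234 ] z [-6.52177501e-03  2.03047258e+02]
```

View pics/final.png

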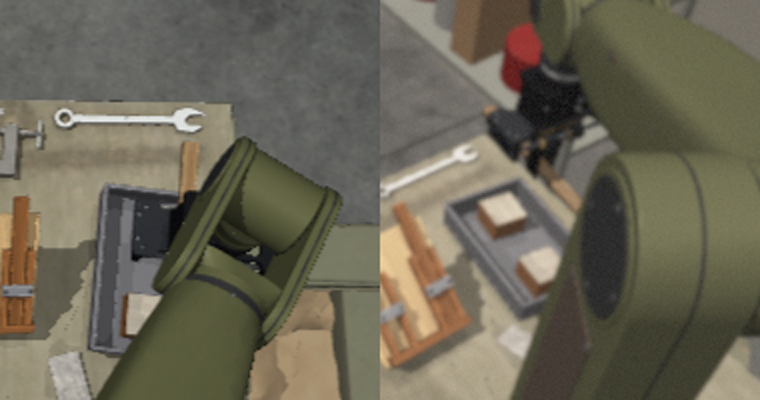

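Emit:
{"method": "jog_arm", "body": {
  "targets": [
    {"xyz":[0.1,0,0.1],"twist":0,"gripper":-0.8},
    {"xyz":[0.2,0,0.1],"twist":0,"gripper":-0.8},
    {"xyz":[0.3,0,0.1],"twist":0,"gripper":-0.8},
    {"xyz":[0.3,0,0.1],"twist":0,"gripper":-0.8},
    {"xyz":[0.3,0,0.1],"twist":0,"gripper":-0.8},
    {"xyz":[0.3,0,0.1],"twist":0,"gripper":-0.8},
    {"xyz":[0.3,0,0.1],"twist":0,"gripper":-0.8},
    {"xyz":[0.3,0,0.1],"twist":0,"gripper":-0.8}
  ]
}}

```text
t: 19.0
position: [511.1, -257.5, 203.6]
orientation: [-3.137, 0.173, 0.0]
ft_force: [0.0, 1.4, -0.3]
gripper_width: 19.7
```

```bash
python3 - <<'E'
from h import *
i2,d2,w2=shot('scene'); s=sense(); print(s['t'],s['position'],s['joint_velocities'].round(4),s['gripper_width'])
c=np.array([508,-257.6,0]); a=np.radians(-6.1); q=w2-c; al=q[...,0]*np.cos(a)+q[...,1]*np.sin(a); la=-q[...,0]*np.sin(a)+q[...,1]*np.cos(a); z=w2[...,2]
for lo,hi in((-108,0),(0,108)):
    k=(al>lo)&(al<hi)&(abs(la)<62)&(z>39)&(z<50); print(k.sum(),al[k].min(),al[k].max(),la[k].min(),la[k].max(),np.median(z[k]))
print(close_job())
E
```

```text
19.05 [ 511.10843865 -257.46373209  203.54811053] [ 0.0013  0.0004  0.0013  0.0016 -0.     -0.0013] 19.936942256320453
223 -98.12055583481404 -37.647723081067056 -28.58075055565749 32.986562891990324 42.089148425276356
220 32.38085530170928 97.18599912005102 -38.59602767216498 25.260126915645746 42.093349437126534
the job is handed in; nothing more can be done
None
```

The job is handed in at about 19 s: the sawn block is in the tote, and the arm is holding the long strip level above it.

- **Block:** It lies flat in the near half of the tote, square to it and beside the first block, and the gripper has let go. Both block tops measured about 42–44 mm, so they lie flat, and the first block had not moved beyond measuring error.
- **Strip:** I drew it about 115 mm up out of the left slot. The moves allow no tilting of the tool, so I levelled it by pressing it against the tote's side rim. I let it down across both side rims, took it again at mid-length, lifted it and turned it along the tote.
- **Last checks:** The strip's top is at about 203 mm and the slope at most about 0.9°, with a grip width of 20 mm and the joints at rest. Before I shifted the arm the last 3 mm, the strip's far end read about 144 mm from the tote centre, where 150 mm is exact.
- **Disagreement:** The two cameras differed on the strip's sideways line, 0.6° against 3.2°. The strip was partly hidden behind the gripper. I trusted the jaw direction, which matches the tote's length.
- **Other things:** The shorter strip, wrench and square look unmoved in the last pictures. The offcut, nuts and clamp looked unmoved in earlier pictures, but the last close pictures did not show them fully.

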